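# Lid the chopper bowl and switch to the middle key

## Task

Get the countertop chopper ready for its next job: first set the round wooden lid level and centred on top of the black bowl, then press the orange middle key all the way in so that it stays in and the key that was in pops out. Do not lean hard on the machine, and leave the mug, the salt shaker and the corked bottle where they stand.

Things in the scene. Friction and masses are not known exactly. Their poses are not given: they have to be found in the camera images.
- chopper: Grey countertop chopper, fixed, 200 mm wide in y, x from -185 to +91 mm of its origin. Origin on the worktop under the axis of the black bowl; x axis points from the keys to the bowl, z up. It stands sideways: bowl to the robot's left, keys facing right. Its key end is a panel that slopes up at 35 degrees towards the bowl and carries three piano keys side by side along y.
- bowl_rim (a point): Centre of the mouth of the black stoneware bowl, at the height of its rim: 231 mm above the worktop, over the chopper's origin. The bowl is fixed to the chopper, 164 mm in diameter at its widest; no spigot, the lid simply lies on the rim.
- bowl_lid: Loose round wooden lid, 148 mm in diameter, disc 12 mm thick, 0.10 to 0.17 kg, lying knob up on the worktop left or right of the chopper. Origin at the centre of its underside, z up. On top in the centre a block knob, 28 mm along x, 50 mm along y, from 12 to 35 mm above the underside: grip it across x.
- key_mid_top (a point): Centre of the top face of the orange middle key (two pips), the one to press; moves with the key. z axis points out of the panel, 35 degrees from vertical, leaning away from the bowl; x axis up the slope. Key top 60 mm along the slope, 46 mm wide; keys 56 mm apart along the chopper's y. Out, a key stands 18 mm proud of the panel; in, 4 mm. Visor face 48 mm up the slope.
- key_left_top (a point): The same point on the white key (one pip), at the chopper's +y side, the one nearest the robot.
- key_right_top (a point): The same point on the black key (three pips), at the chopper's -y side, farthest from the robot.
- key_mid (a joint): Stroke of the orange key, m: 0 out, 0.014 fully in; slides straight into the panel. Interlocked bank: one key is always in. A press takes about 9 N at first, falling as it goes; the key that was in comes out meanwhile. Only in the last 3 mm does the orange key click over and stay in, against a hard stop; let go earlier, it comes back out and the old key goes in.
- key_left (a joint): Stroke of the white key, 0 out, 0.014 in. It or the black key is in at the start.
- key_right (a joint): Stroke of the black key, 0 out, 0.014 in.
- mug: Loose white mug with a red inside, 89x120x98 mm, origin at the centre of its underside; stands on the side of the chopper where the lid does not lie. A bystander.
- salt: Loose salt shaker, 44 mm in diameter, 90 mm tall, origin under its centre, behind on the left. A bystander.
- sprig: Loose corked glass bottle with a sprig, 68 mm in diameter, 140 mm tall, origin under its centre, behind on the right. A bystander.
- visor_edge (a point): Middle of the free edge of the steel visor over the keys, 192 mm wide, 6 mm thick. It stands square to the sloping panel along its upper edge and leans out over the keys: its middle plane runs from (x,z) = (-106, 91) to (-151, 155) mm in the chopper's frame. So reach the keys with the tool tilted about 35 degrees from vertical, parallel to the visor, pointing down and towards the bowl.

How it is judged:
By the outcome, as a careful person would: the job done as asked, in the order asked, and still so for the second after the job is handed in, with the robot touching nothing.
It also fails if it takes over 51 s, if anything falls off the work surface, if the arm or the gripper's body presses on something with over 40 N, if the wrist force passes 120 N, or if a joint passes its speed limit or range.

## Robot

A 6-joint arm with a two-finger parallel gripper is mounted at the origin on a cart in front of the work surface, level with it; the furniture and walls round the work are solid. World frame = base frame: x ahead of the robot, y to its left, z up, the work surface at z = 0. Lengths are in m, angles in degrees, forces in N, time in s.
With the tool pointing down it reaches from about 0.3 to 0.75 m from the base axis. Payload 8.5 kg.
Tool frame: the origin (TCP) lies midway between the tips of the shut fingers; the grasp point (between the pads) lies 19 mm behind it (env.grip_depth is the distance from the TCP to the grasp point, in m); x points along the fingers, y is the direction in which the jaws open and shut, and the axes are right-handed (so a half turn about x gives the same grasp; the last joint's range is limited). The gripper opens to 85 mm and grips with 20 to 120 N. Pads are 22 mm wide; open, the fingers measure 114 mm over their backs; the gripper's body (76 mm by 85 mm) begins 54 mm behind the grasp point. The pads swing forward as they close: fully open they stand 13 mm farther back than shut.
Start: joints at [62.034, 21.807, 74.336, -0, 83.858, -12.336], TCP at [0.148, 0.53, 0.231] pointing down, gripper open.
Joint ranges: [-178.18, 178.18], [-50.72, 133.34], [12.68, 142.11], [-81.47, 261.47], [9.98, 163.14], [-165.26, 165.26]. Speed limits (degrees/s): [136.94, 136.94, 180, 180, 180, 180].

## Interface

Orientations are given as a 3x3 rotation matrix whose columns are the frame's x, y, z axes.
In Python, from rig import env gives the robot as it stands.
- The arm moves only by the tool play_rows, never from a script. Its arguments are lists of equal length, an entry for each row: "travel": the shift along the world's x, y, z in cm, a list of three; "rotation": the turn, a rotation vector about the world's x, y, z in rad, a list of three; "claw": the finger opening in cm, from 0 to 8.54. A call has 1 to 12 rows; each row shifts and turns the pose as measured when the row begins; what a row does not reach is not made up. A row lasts 1/12 s, in which the tool goes at most 41.7 mm and 7.16 degrees, less where a joint would pass 70% of its speed; a pose out of reach is approached as far as the arm can. A call is refused whole if a number of a shift passes 4.17 or a number of a turn 0.125, either way. A call with a gripper value outside its range is refused whole. The fingers move at their own pace and stop on an object; "squeeze" is the grip in N (left out, the last holds). Time passes only in rows, so rows that do not move let the fingers close. It gives the time, the measured TCP pose, the force and the opening at its end, in the units of the state.
- env.observe(): the state, without advancing time (a new reading comes with each control period).
- env.get_image(name): name is "scene" or "top"; returns the picture (400x640x3 uint8, red, green, blue); there is no depth.
- env.camera_info(name): a dict with "vertical_fov" (degrees; the focal length in pixels is half the picture's height over the tangent of half this angle, whatever the lens; pixels are square), "cx", "cy" (the principal point, pixels), "eye" and "rotation" of the camera in the world. Camera axes: x right, y down, z forward; pixel columns grow to the right and rows downward; lengths in m; the calibration is good to about 2 mm. A picture is of the moment at which its call begins. camera_info takes no time and is no camera call.
- env.close_job(): hands the job in, once; it reports no verdict.
The state is a dict: "time_s": time; "q": joint angles; "qvel": joint speeds; "joint_efforts": joint torques, N m; "position": TCP position; "tool_rot": TCP orientation; "ft_force": force on the tool from outside, world axes, zero at the start; "wrist_torque": the same for the moment, N m; "grip_width": finger opening in m.
Only numpy, scipy, OpenCV 4.12 (cv2) and the standard library are available. Lean on these libraries where they do the work, as an engineer would, in place of code of your own. Each camera call takes 0.05 s, during which the arm holds its last target.

## Working session

There is one attempt and no reset: what is moved stays moved. The work goes in short steps, Python scripts to look and compute and a tool call to move; the robot and the scene stay as the last step left them, time stands still between calls to the robot, and variables do not carry over. Pictures are saved under pics/ and viewed, and the job is handed in when it is done.

Besides the shell and the picture viewer there is one more tool, called by a JSON object that holds its "name" and its "arguments". play_rows: Moves the arm, as the interface text tells. Its arguments: {"type":"object","properties":{"travel":{"type":"array","items":{"type":"array","items":{"type":"number"}}},"rotation":{"type":"array","items":{"type":"array","items":{"type":"number"}}},"claw":{"type":"array","items":{"type":"number"}},"squeeze":{"type":"number"}},"required":["travel","rotation","claw"]}

```bash
mkdir -p pics; ls
cat > h.py <<'E'
import numpy as np, cv2
from rig import env
def K(n):
    c=env.camera_info(n); f=200/np.tan(np.radians(c["vertical_fov"])/2); return c,f
def ray(n,u,v):
    c,f=K(n); d=np.array([(u-c["cx"])/f,(v-c["cy"])/f,1.]); return np.array(c["eye"]),np.array(c["rotation"])@d
def onz(n,u,v,z):
    e,d=ray(n,u,v); return e+d*(z-e[2])/d[2]
def tri(u1,u2,n1="scene",n2="top"):
    e1,d1=ray(n1,*u1); e2,d2=ray(n2,*u2)
    A=np.stack([d1,-d2],1); s=np.linalg.lstsq(A,e2-e1,rcond=None)[0]
    p,q=e1+s[0]*d1,e2+s[1]*d2; return (p+q)/2,np.linalg.norm(p-q)
def proj(n,p):
    c,f=K(n); r=np.array(c["rotation"]).T@(np.array(p)-np.array(c["eye"])); return r[0]/r[2]*f+c["cx"],r[1]/r[2]*f+c["cy"]
def snap(n,name):
    im=env.get_image(n); cv2.imwrite(f"pics/{name}.png",im[:,:,::-1]); return im
E
python3 - <<'E'
from h import *
for n in("scene","top"): snap(n,n+"0"); print(env.camera_info(n))
print(env.observe())
E
```

```text
pics
{'vertical_fov': 52.70879536905957, 'cx': 318.4287666535673, 'cy': 198.602955183758, 'eye': array([-0.02015355,  0.37934178,  0.96905946]), 'rotation': array([[-0.51917555, -0.64324707,  0.56275213],
       [-0.85447188,  0.37656516, -0.35787777],
       [ 0.01829098, -0.66665726, -0.74513995]])}
{'vertical_fov': 47.827507347866906, 'cx': 314.3930724926787, 'cy': 198.3795718736589, 'eye': array([0.31623333, 0.01824671, 1.3379134 ]), 'rotation': array([[ 5.67782075e-02, -9.77466985e-01,  2.03308950e-01],
       [-9.98386814e-01, -5.56036852e-02,  1.14891507e-02],
       [ 7.44613941e-05, -2.03633308e-01, -9.79047226e-01]])}
{'time_s': 0.1, 'q': array([ 6.20349669e+01,  2.18363676e+01,  7.43795864e+01, -3.14586251e-04,
        8.38576816e+01, -1.23367331e+01]), 'qvel': array([ 0.08378188, -0.12429841, -0.14201113, -0.05652593,  0.05022689,
        0.00491119]), 'joint_efforts': array([ 2.56154126e-03, -4.49225700e+01, -2.31657100e+01, -2.56361272e-04,
        3.70760390e-03, -2.34147780e-05]), 'position': array([0.14805325, 0.52942414, 0.23078552]), 'tool_rot': array([[-5.97842041e-04,  2.69394577e-01,  9.63029701e-01],
       [-1.13767608e-03,  9.63029066e-01, -2.69395106e-01],
       [-9.99999174e-01, -1.25667157e-03, -2.69255497e-04]]), 'ft_force': array([-0.52963806, -0.60213768, -0.30943742]), 'wrist_torque': array([ 0.03897233, -0.01330826, -0.01658567]), 'grip_width': 0.08538093664915752}
```

View pics/scene0.png

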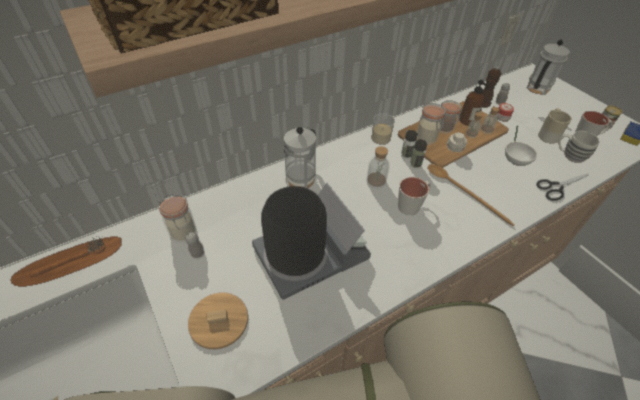

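View pics/top0.png

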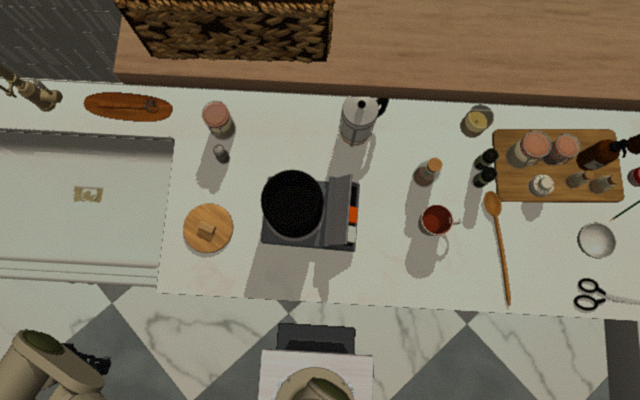

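The lid is at scene (218,320) and top (208,228). The bowl is at scene (295,232) and top (292,204), and the orange key shows at top (353,215). I'll zoom in for the details.

Run:
```python
from h import *
t=cv2.imread("pics/top0.png"); s=cv2.imread("pics/scene0.png")
def en(a): return np.clip((a/255.)**0.5*255,0,255).astype(np.uint8)
cv2.imwrite("pics/t1.png",en(cv2.resize(t[165:265,175:375],None,fx=4,fy=4,interpolation=cv2.INTER_CUBIC)))
cv2.imwrite("pics/s1.png",en(cv2.resize(s[175:360,180:380],None,fx=3.2,fy=3.2,interpolation=cv2.INTER_CUBIC)))
# lid mask
for n,im in(("top",t),("scene",s)):
    hsv=cv2.cvtColor(im,cv2.COLOR_BGR2HSV)
    m=((hsv[...,0]>8)&(hsv[...,0]<25)&(hsv[...,1]>90)&(hsv[...,2]>50)).astype(np.uint8)
    m=cv2.morphologyEx(m,cv2.MORPH_CLOSE,np.ones((3,3)))
    cs,_=cv2.findContours(m,0,2)
    for c in cs:
        if cv2.contourArea(c)>300:
            print(n,cv2.contourArea(c),cv2.boundingRect(c))
            if n=="top" and 180<cv2.boundingRect(c)[0]<200 or n=="scene" and 180<cv2.boundingRect(c)[0]<200:
                e=cv2.fitEllipse(cv2.convexHull(c)); print(e,onz(n,*e[0],0.010))
```

```text
top 1849.5 (183, 204, 50, 49)
((207.6521759033203, 227.8015899658203), (47.938751220703125, 50.40956115722656), 50.099491119384766) [0.48498682 0.34494161 0.01      ]
top 8571.0 (484, 129, 140, 176)
top 463.0 (461, 111, 27, 25)
top 507.0 (203, 102, 27, 31)
top 1920.0 (84, 92, 88, 30)
top 627.5 (0, 71, 62, 40)
top 48692.5 (113, 0, 527, 110)
scene 2417.5 (189, 293, 58, 55)
((217.54080200195312, 320.4205322265625), (51.9582633972168, 60.98646545410156), 56.05606460571289) [0.48253391 0.34836568 0.01      ]
scene 2051.5 (11, 237, 110, 49)
scene 2390.0 (423, 92, 90, 133)
scene 5427.0 (89, 0, 191, 54)
```

View pics/t1.png

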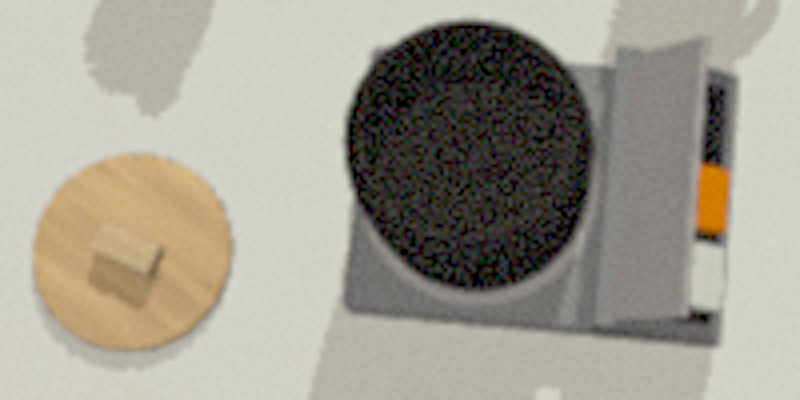

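View pics/s1.png

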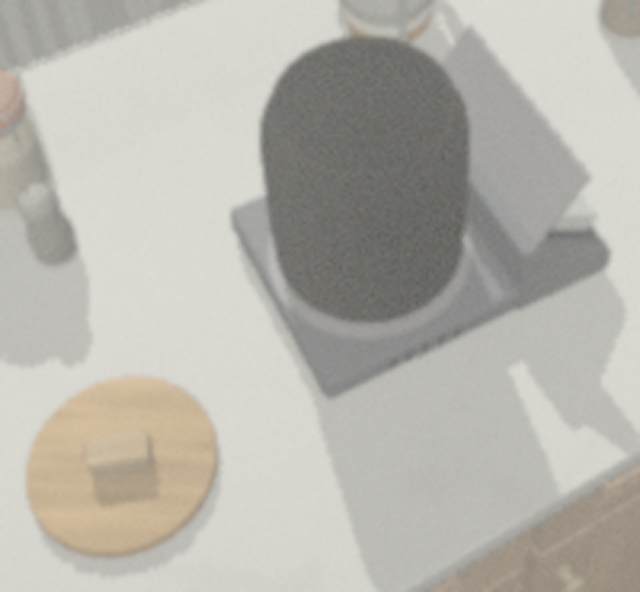

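Run:
```python
from h import *
for n,(y0,y1,x0,x1),f in(("top",(165,265,250,380),6),("scene",(175,305,240,380),5.5)):
    a=np.mean([env.get_image(n).astype(float) for _ in range(6)],0)
    np.save(f"pics/{n}_avg.npy",a)
    c=a[y0:y1,x0:x1,::-1]
    c=np.clip((c/80)**0.7*220,0,255).astype(np.uint8)
    cv2.imwrite(f"pics/{n}2.png",cv2.resize(c,None,fx=f,fy=f,interpolation=cv2.INTER_CUBIC))
```

```text
(no output)
```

View pics/top2.png

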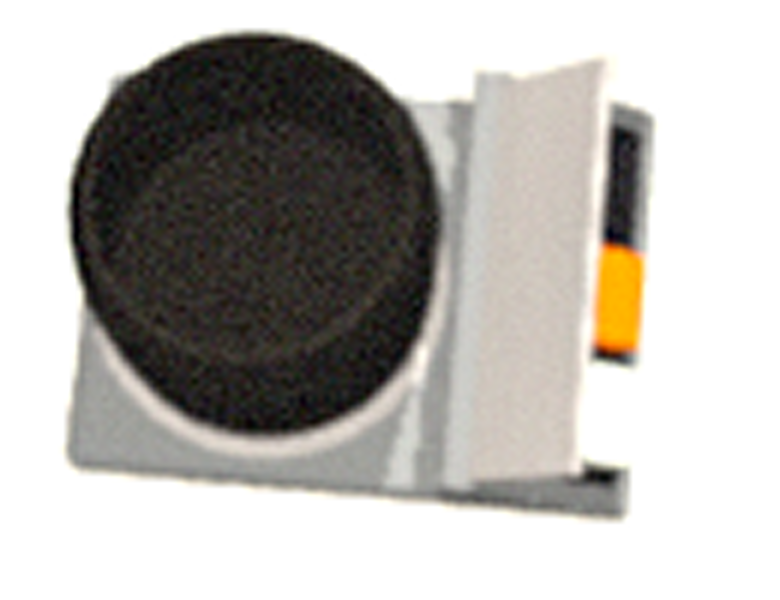

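View pics/scene2.png

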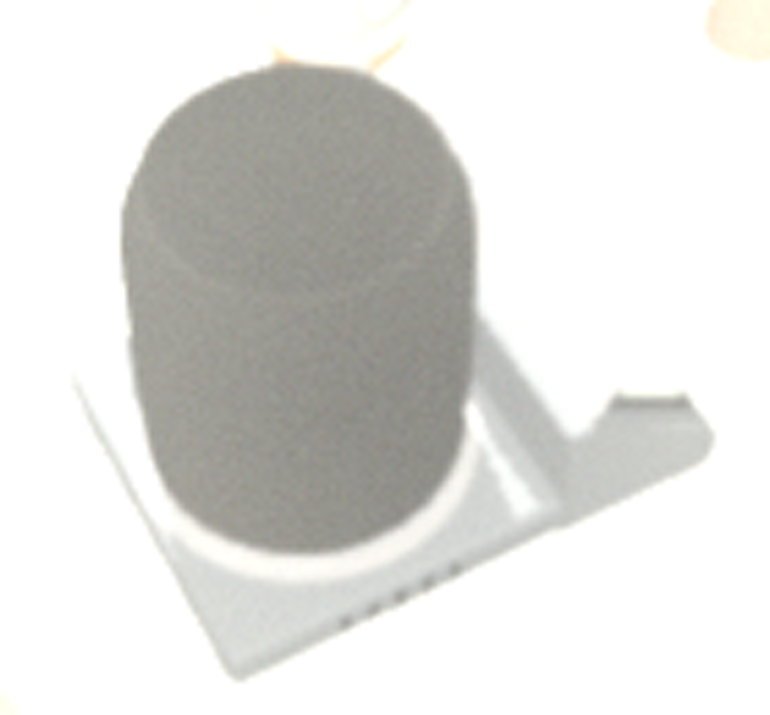

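Run:
```python
from h import *
out=[]
for n,(y0,y1,x0,x1),f in(("top",(165,245,255,335),7),("scene",(180,285,255,335),5.6)):
    a=np.load(f"pics/{n}_avg.npy"); a=cv2.GaussianBlur(a,(0,0),0.8)
    c=a[y0:y1,x0:x1].mean(2); d=c[c<60] if n=="top" else c
    lo,hi=np.percentile(c[25:55,20:60],[1,99.5]); print(lo,hi)
    c=np.clip((c-lo+3)/(hi-lo+8)*255,0,255).astype(np.uint8)
    cv2.imwrite(f"pics/{n}3.png",cv2.resize(c,None,fx=f,fy=f,interpolation=cv2.INTER_CUBIC))
```

```text
4.577766050682461 10.429200441309364
43.98667163807931 50.81287306286676
```

View pics/top3.png

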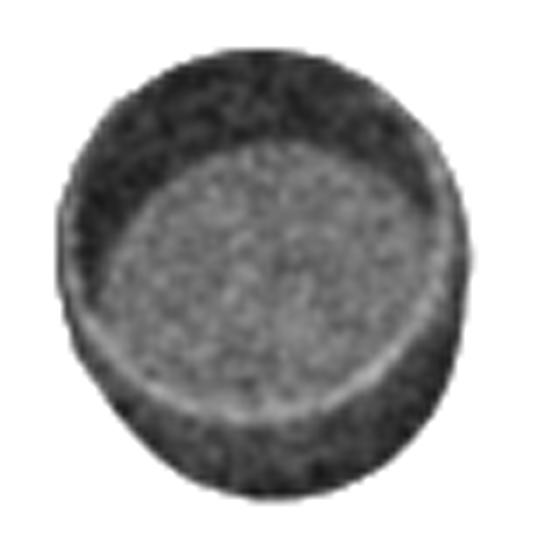

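View pics/scene3.png

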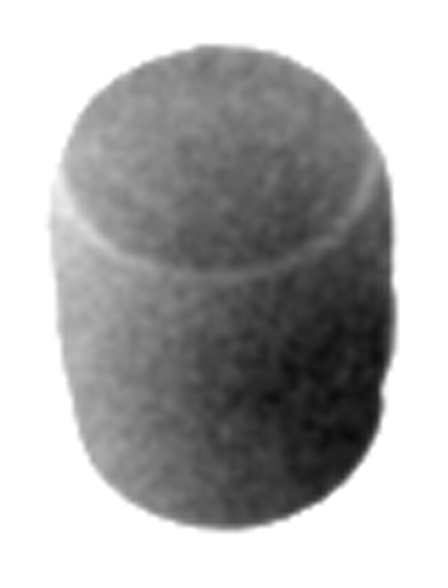

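Run:
```python
from h import *
from scipy.optimize import least_squares
T=[(70,235),(95,320),(140,375),(190,403),(240,412),(290,408),(340,390),(390,350),(425,300),(440,240),(260,48),(200,57),(330,58),(385,90),(430,145),(110,110)]
S=[(62,190),(90,232),(130,257),(180,270),(230,274),(280,266),(330,244),(365,205),(378,170),(220,45),(150,62),(100,100),(290,57),(340,90),(370,135)]
T=[(255+(u+.5)/7-.5,165+(v+.5)/7-.5) for u,v in T]
S=[(255+(u+.5)/5.6-.5,180+(v+.5)/5.6-.5) for u,v in S]
def fit(n,P,z):
    X=np.array([onz(n,u,v,z)[:2] for u,v in P])
    r=least_squares(lambda p:np.hypot(*(X-p[:2]).T)-p[2],[.5,.1,.07]); return r.x,r.fun.std()
for z in(.22,.231,.24): print(z,fit("top",T,z),fit("scene",S,z))
eT=cv2.fitEllipse(np.float32(T)); eS=cv2.fitEllipse(np.float32(S)); print(eT,eS,tri(eS[0],eT[0]))
# knob corners
for n,(y0,y1,x0,x1) in(("top",(200,255,180,235)),("scene",(290,350,185,250))):
    c=np.load(f"pics/{n}_avg.npy")[y0:y1,x0:x1,::-1]
    c=np.clip((c/200)**0.8*255,0,255).astype(np.uint8)
    cv2.imwrite(f"pics/{n}4.png",cv2.resize(c,None,fx=9,fy=9,interpolation=cv2.INTER_CUBIC))
```

```text
0.22 (array([0.54906973, 0.09043644, 0.06777169]), np.float64(0.000951794263118)) (array([0.55034141, 0.08608225, 0.0664763 ]), np.float64(0.0017587322677571776))
0.231 (array([0.54677868, 0.08972611, 0.06710484]), np.float64(0.0009424288356306115)) (array([0.54196364, 0.09038879, 0.06550009]), np.float64(0.0017329051394019386))
0.24 (array([0.54490418, 0.08914493, 0.06655923]), np.float64(0.0009347662131409327)) (array([0.5351091 , 0.09391233, 0.06470137]), np.float64(0.0017117738525662194))
((291.1628112792969, 197.1514892578125), (51.952415466308594, 53.89213180541992), 62.35553741455078) ((293.8848876953125, 208.53890991210938), (40.59654235839844, 56.213714599609375), 87.14459991455078) (array([0.54715288, 0.08943234, 0.22208263]), np.float64(0.0018859080416176737))
```

View pics/top4.png

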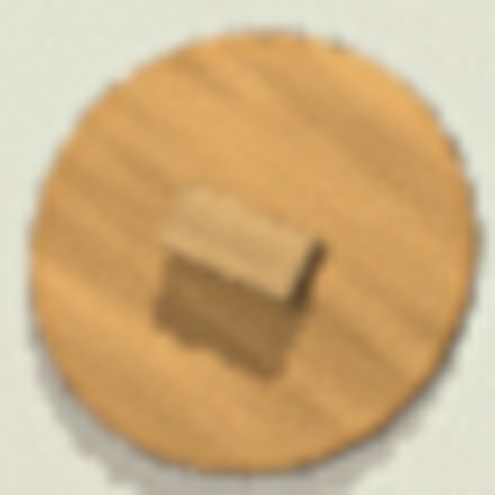

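View pics/scene4.png

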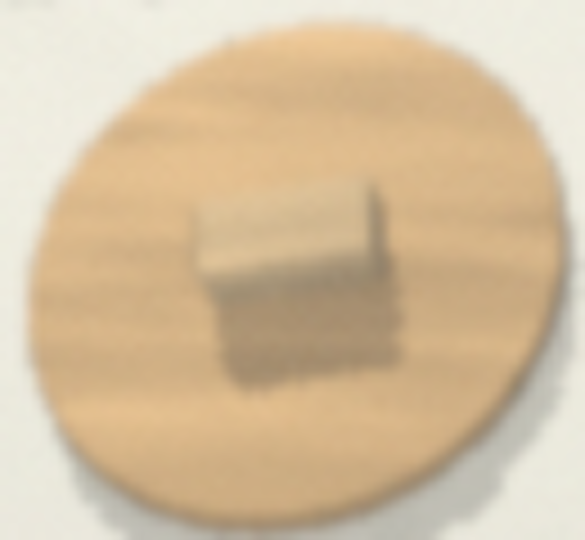

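Run:
```python
from h import *
T=[(160,238),(190,188),(322,240),(292,297)]
S=[(203,270),(194,208),(370,180),(378,252)]
T=[(180+(u+.5)/9-.5,200+(v+.5)/9-.5) for u,v in T]
S=[(185+(u+.5)/9-.5,290+(v+.5)/9-.5) for u,v in S]
P=np.array([tri(s,t)[0] for s,t in zip(S,T)]); print(P.round(4), [tri(s,t)[1] for s,t in zip(S,T)]);print(P.mean(0))
print("angles long", [np.degrees(np.arctan2(d[1],d[0])) for d in(P[2]-P[1],P[3]-P[0])],[np.linalg.norm(d) for d in (P[2]-P[1],P[3]-P[0],P[1]-P[0],P[2]-P[3])])
for n,X in(("top",T),("scene",S)):
    Q=np.array([onz(n,*u,.035) for u in X]); print(n,Q[:,:2].round(4),Q.mean(0)[:2]); print([np.degrees(np.arctan2(d[1],d[0])) for d in(Q[2]-Q[1],Q[3]-Q[0],Q[0]-Q[1],Q[3]-Q[2])])
# base edges: front long edge in top zoom (6x, x0=250,y0=165), visor edge
f=lambda p:onz("top",250+(p[0]+.5)/6-.5,165+(p[1]+.5)/6-.5,p[2])[:2]
def ang(a,b): d=f(b)-f(a); return np.degrees(np.arctan2(d[1],d[0]))
print("front edge",ang((75,468,.03),(620,518,.03)),f((75,468,.02)),f((620,518,.02)))
print("visor top edge",ang((582,470,.155),(604,62,.155)),f((582,470,.155)),f((604,62,.155)))
print("visor foot",ang((457,485,.09),(482,75,.09)))
print("right edge",ang((628,515,.02),(652,115,.02)),f((652,115,.02)), f((628,515,.02)))
g=lambda p:onz("scene",240+(p[0]+.5)/5.5-.5,175+(p[1]+.5)/5.5-.5,p[2])[:2]
d=g((710,440,.02))-g((240,678,.0)); print("scene front",np.degrees(np.arctan2(d[1],d[0])),g((240,678,.0)))
d=g((75,380,.0))-g((225,670,.0)); print("scene left",np.degrees(np.arctan2(d[1],d[0])))
```

```text
[[0.4857 0.37   0.0327]
 [0.5039 0.3641 0.0308]
 [0.4895 0.3198 0.0269]
 [0.4698 0.3269 0.0259]] [np.float64(6.5459787313013e-05), np.float64(0.003660094051814059), np.float64(0.0023647209559697056), np.float64(0.00020281320147403934)]
[0.48720061 0.34522023 0.02908367]
angles long [np.float64(-107.98891586817471), np.float64(-110.25557926462913)] [np.float64(0.046791731302687774), np.float64(0.046400577762424164), np.float64(0.01919591204532727), np.float64(0.020951569535235214)]
top [[0.4854 0.3694]
 [0.5022 0.3614]
 [0.4877 0.3169]
 [0.4687 0.3247]] [0.48598725 0.34311316]
[np.float64(-108.06728691207844), np.float64(-110.50905679019884), np.float64(154.7951572122459), np.float64(157.74582290839675)]
scene [[0.4845 0.3701]
 [0.5028 0.3657]
 [0.4859 0.3212]
 [0.4651 0.3275]] [0.48457354 0.34611001]
[np.float64(-110.75589660478308), np.float64(-114.42760065314431), np.float64(166.47563201288554), np.float64(163.06894908700934)]
front edge -91.98040934862763 [0.44937749 0.1789669 ] [ 0.44017247 -0.08724011]
visor top edge -0.6585843782508096 [ 0.447461   -0.05901155] [ 0.63218758 -0.06113498]
visor foot -0.5280136002025032
right edge -1.2135444743797326 [ 0.64222311 -0.09530742] [ 0.44184551 -0.09106272]
scene front -93.04953124487966 [0.45856529 0.1763217 ]
scene left -3.2010384778175975
```

Measured: lid centre about (0.486, 0.345) with the knob's long axis at about -110°; bowl centre about (0.545, 0.090) with the rim at about 0.222–0.231; chopper x axis at about 88.5°. Next I move above the lid and turn the jaws to -20°.

{"name": "play_rows", "arguments": {"travel": [[2.4,-1.3,-0.6],[2.4,-1.3,-0.6],[2.4,-1.3,-0.6],[2.4,-1.3,-0.6],[2.4,-1.3,-0.6],[2.4,-1.3,-0.6],[2.4,-1.3,-0.6],[2.4,-1.3,-0.6],[2.4,-1.3,-0.6],[2.4,-1.3,-0.6],[2.4,-1.3,-0.6],[2.4,-1.3,-0.6]], "rotation": [[0,0,-0.118],[0,0,-0.118],[0,0,-0.118],[0,0,-0.118],[0,0,-0.118],[0,0,-0.118],[0,0,-0.118],[0,0,-0.118],[0,0,-0.118],[0,0,-0.118],[0,0,-0.118],[0,0,-0.118]], "claw": [8.5,8.5,8.5,8.5,8.5,8.5,8.5,8.5,8.5,8.5,8.5,8.5], "squeeze": 40}}

```text
time_s: 1.7
position: [0.4442, 0.3678, 0.1584]
tool_rot: [[0.006, 0.985, -0.174], [0.001, -0.174, -0.985], [-1.0, 0.006, -0.002]]
ft_force: [0.2, 0.4, 0.0]
grip_width: 0.0854
```

```bash
cat >> h.py <<'E'
def st(goal=None,yaw=None):
    o=env.observe(); R=o["tool_rot"]; p=o["position"]
    print("t",o["time_s"],"p",p.round(4),"yaw",np.degrees(np.arctan2(R[1,1],R[0,1])).round(2),"x",R[:,0].round(3),"y",R[:,1].round(3),"F",o["ft_force"].round(2),"w",round(o["grip_width"],4),"q",o["q"].round(1))
    if goal is not None: print("delta cm",((np.array(goal)-p)*100).round(2))
    return o
E
python3 -c "
from h import *
st([.486,.345,.10])"
```

```text
t 1.7 p [0.4442 0.3678 0.1584] yaw -10.02 x [ 0.006  0.001 -1.   ] y [ 0.985 -0.174  0.006] F [0.16 0.45 0.04] w 0.0854 q [27.9 27.8 77.  -0.1 74.9 38. ]
delta cm [ 4.18 -2.28 -5.84]
```

{"name": "play_rows", "arguments": {"travel": [[2.0,-1.1,-2.0],[2.0,-1.1,-2.0],[0.2,-0.1,-1.8],[0,0,0]], "rotation": [[0,0,-0.09],[0,0,-0.085],[0,0,0],[0,0,0]], "claw": [8.5,8.5,8.5,8.5]}}

```text
time_s: 2.03
position: [0.4933, 0.3401, 0.0975]
tool_rot: [[0.009, 0.932, -0.363], [-0.0, -0.363, -0.932], [-1.0, 0.008, -0.003]]
ft_force: [-0.4, 0.3, -0.9]
grip_width: 0.0851
```

```bash
python3 -c "
from h import *
st([.486,.345,.10]); snap('top','t5'); snap('scene','s5')
t=cv2.imread('pics/t5.png')[180:280,140:260]; s=cv2.imread('pics/s5.png')[240:370,160:290]
cv2.imwrite('pics/c5.png',np.hstack([cv2.resize(t,(400,400)),cv2.resize(s,(400,400))]))"
```

```text
t 2.0333 p [0.4933 0.3401 0.0975] yaw -21.3 x [ 0.009 -0.    -1.   ] y [ 0.932 -0.363  0.008] F [-0.42  0.28 -0.87] w 0.0851 q [23.4 33.5 77.8 -0.2 68.3 44.8]
delta cm [-0.73  0.49  0.25]
```

View pics/c5.png

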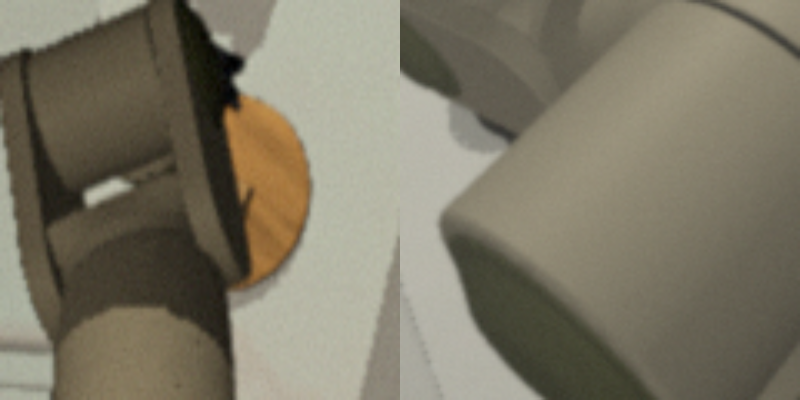

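The hand hides most of the lid in both views, so I go by the earlier measurement: correct the position, then descend.

{"name": "play_rows", "arguments": {"travel": [[-0.7,0.5,-1],[0,0,-2.0],[0,0,-2.0],[0,0,-0.5],[0,0,0]], "rotation": [[0,0.009,0.02],[0,0,0],[0,0,0],[0,0,0],[0,0,0]], "claw": [8.5,8.5,8.5,8.5,8.5]}}

```text
time_s: 2.55
position: [0.4844, 0.3515, 0.0497]
tool_rot: [[0.012, 0.943, -0.332], [0.007, -0.332, -0.943], [-1.0, 0.009, -0.011]]
ft_force: [0.0, -0.1, 0.9]
grip_width: 0.0849
```

```bash
python3 -c "
from h import *
st([.486,.345,.018])"
```

```text
t 2.55 p [0.4844 0.3515 0.0497] yaw -19.37 x [ 0.012  0.007 -1.   ] y [ 0.943 -0.332  0.009] F [ 0.02 -0.11  0.89] w 0.0849 q [24.6 36.6 81.   0.1 61.6 43.9]
delta cm [ 0.16 -0.65 -3.17]
```

{"name": "play_rows", "arguments": {"travel": [[0.15,-0.6,-1.5],[0,0,-1.0],[0,0,-0.3],[0,0,0]], "rotation": [[-0.007,0.012,-0.01],[0,0,0],[0,0,0],[0,0,0]], "claw": [8.5,8.5,8.5,8.5]}}

```text
time_s: 2.88
position: [0.4859, 0.3467, 0.0221]
tool_rot: [[0.002, 0.941, -0.339], [0.001, -0.339, -0.941], [-1.0, 0.002, -0.002]]
ft_force: [-0.1, -0.1, -0.2]
grip_width: 0.0847
```

```bash
python3 -c "
from h import *
st([.486,.345,.018])"
```

```text
t 2.8833 p [0.4859 0.3467 0.0221] yaw -19.81 x [ 0.002  0.001 -1.   ] y [ 0.941 -0.339  0.002] F [-0.13 -0.05 -0.21] w 0.0847 q [24.1 38.8 82.1  0.  58.9 43.9]
delta cm [ 0.01 -0.17 -0.41]
```

{"name": "play_rows", "arguments": {"travel": [[0,-0.15,-0.4],[0,0,0],[0,0,0],[0,0,0],[0,0,0],[0,0,0],[0,0,0],[0,0,0],[0,0,0]], "rotation": [[0,0,0],[0,0,0],[0,0,0],[0,0,0],[0,0,0],[0,0,0],[0,0,0],[0,0,0],[0,0,0]], "claw": [8.5,5.5,4,2,1,1,1,1,1], "squeeze": 40}}

```text
time_s: 3.63
position: [0.4869, 0.3453, 0.0194]
tool_rot: [[0.005, 0.941, -0.339], [0.003, -0.339, -0.941], [-1.0, 0.004, -0.004]]
ft_force: [-0.2, 0.2, -0.1]
grip_width: 0.022
```

```bash
python3 -c "
from h import *
st([.486,.345,.018])"
```

```text
t 3.6333 p [0.4869 0.3453 0.0194] yaw -19.82 x [ 0.005  0.003 -1.   ] y [ 0.941 -0.339  0.004] F [-0.16  0.17 -0.07] w 0.022 q [24.  39.  82.4  0.  58.3 43.8]
delta cm [-0.09 -0.03 -0.14]
```

{"name": "play_rows", "arguments": {"travel": [[0,0,0],[0,0,0],[0,0,0]], "rotation": [[0,0,0],[0,0,0],[0,0,0]], "claw": [1,1,1]}}

```text
time_s: 3.88
position: [0.4868, 0.3452, 0.0192]
tool_rot: [[0.005, 0.941, -0.339], [0.002, -0.339, -0.941], [-1.0, 0.004, -0.004]]
ft_force: [-0.1, -0.6, 0.1]
grip_width: 0.0221
```

```bash
python3 -c "
from h import *
st(); snap('top','t6')
t=cv2.imread('pics/t6.png')[170:290,120:280]
cv2.imwrite('pics/c6.png',cv2.resize(t,(800,600)))"
```

```text
t 3.8833 p [0.4868 0.3452 0.0192] yaw -19.82 x [ 0.005  0.002 -1.   ] y [ 0.941 -0.339  0.004] F [-0.11 -0.64  0.08] w 0.0221 q [24.  39.  82.4  0.  58.3 43.8]
```

View pics/c6.png

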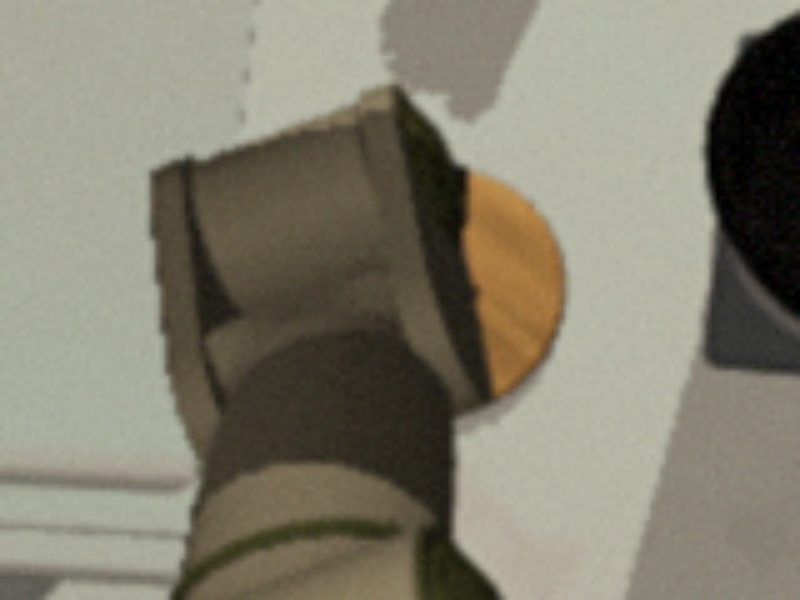

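Fingers stopped firmly at 22 mm, close to the knob width I measured (about 20 mm) but below the text's 28 mm. I lift slowly and check that the load is there.

{"name": "play_rows", "arguments": {"travel": [[0,0,0.5],[0,0,1.0],[0,0,2],[0,0,2.5],[0,0,2.5],[0,0,2.5],[0,0,2.5],[0,0,2.5],[0,0,2.5],[0,0,2.5],[0,0,1.5],[0,0,0]], "rotation": [[0,0,0],[0,0,0],[0,0,0],[0,0,0],[0,0,0],[0,0,0],[0,0,0],[0,0,0],[0,0,0],[0,0,0],[0,0,0],[0,0,0]], "claw": [1,1,1,1,1,1,1,1,1,1,1,1]}}

```text
time_s: 4.93
position: [0.4825, 0.3434, 0.2633]
tool_rot: [[0.006, 0.941, -0.339], [0.003, -0.339, -0.941], [-1.0, 0.005, -0.005]]
ft_force: [0.3, -0.4, -0.8]
grip_width: 0.022
```

```bash
python3 -c "
from h import *
o=st([.545,.09,.30]); print(o['wrist_torque']); a=snap('top','t7'); b=snap('scene','s7')
cv2.imwrite('pics/c7.png',np.hstack([a[120:320,60:360],b[150:350,100:400]])[:,:,::-1])"
```

```text
t 4.9333 p [0.4825 0.3434 0.2633] yaw -19.81 x [ 0.006  0.003 -1.   ] y [ 0.941 -0.339  0.005] F [ 0.29 -0.36 -0.8 ] w 0.022 q [24.  24.9 64.   0.  90.7 43.8]
delta cm [  6.25 -25.34   3.67]
[0.01377058 0.03029273 0.0229598 ]
```

View pics/c7.png

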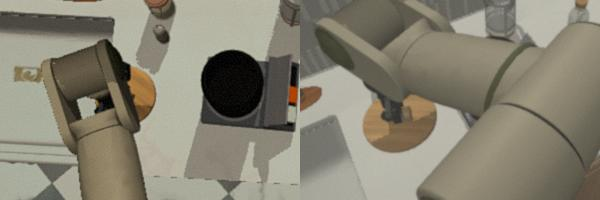

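```bash
python3 -c "
from h import *
b=cv2.imread('pics/s7.png')[210:320,130:260]
cv2.imwrite('pics/c7.png',cv2.resize(b,None,fx=5,fy=5))
print(proj('scene',(.486,.345,.012)),proj('scene',(.4825,.3434,.255)),proj('top',(.486,.345,.012)),proj('top',(.4825,.3434,.255)))"
```

```text
(np.float64(218.15178256504748), np.float64(318.28962683639975)) (np.float64(199.76910645986732), np.float64(266.4723190211689)) (np.float64(207.5120762606378), np.float64(227.36736017551758)) (np.float64(184.8597331710732), np.float64(214.7802478458711))
```

View pics/c7.png

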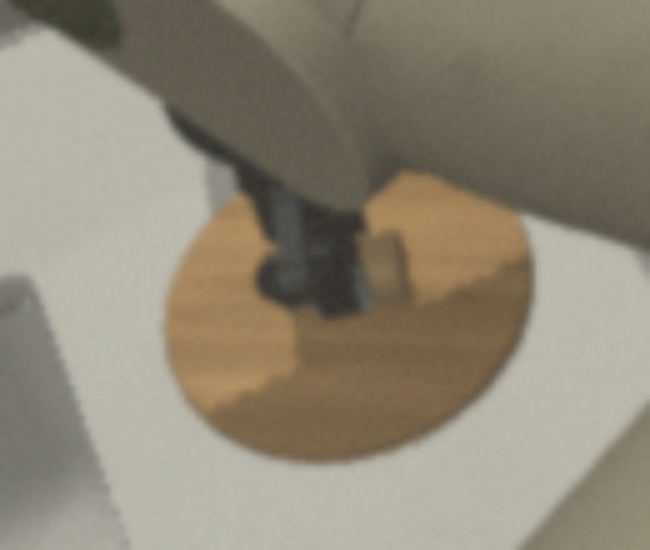

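```bash
cat > chk.py <<'E'
from h import *
import sys
def lidfit(n,pts,z):
    X=np.array([onz(n,u,v,z)[:2] for u,v in pts]); 
    from scipy.optimize import least_squares
    r=least_squares(lambda p:np.hypot(*(X-p[:2]).T)-.074,X.mean(0)); return r.x,r.fun.round(4)
E
python3 -c "
from chk import *
S=[(165,310),(172,350),(200,405),(250,445),(310,462),(380,455),(440,428),(500,370),(530,310),(533,265),(525,215),(178,260),(205,215)]
S=[(130+(u+.5)/5-.5,210+(v+.5)/5-.5) for u,v in S]
for z in (.245,.25,.256): print(z,lidfit('scene',S,z))"
```

```text
0.245 (array([0.48480528, 0.34412979]), array([ 0.0014, -0.0014, -0.002 , -0.0002,  0.002 ,  0.0029,  0.0025,
        0.0008,  0.0008,  0.0003,  0.0032,  0.0033,  0.0058]))
0.25 (array([0.48166786, 0.34415248]), array([ 0.0009, -0.0018, -0.0022, -0.0003,  0.0019,  0.0028,  0.0023,
        0.0005,  0.0003, -0.0003,  0.0024,  0.0027,  0.0051]))
0.256 (array([0.47791259, 0.3441742 ]), array([ 0.0004, -0.0022, -0.0025, -0.0005,  0.0017,  0.0026,  0.0021,
        0.0001, -0.0003, -0.001 ,  0.0015,  0.002 ,  0.0042]))
```

Lid held and level, centre within about 3 mm of the TCP. Now carry it over the bowl.

{"name": "play_rows", "arguments": {"travel": [[0.2,-0.8,1.5],[0.4,-1.6,1.5],[0.6,-2.4,0.5],[0.6,-2.6,0],[0.6,-2.6,0],[0.6,-2.6,0],[0.6,-2.6,0],[0.6,-2.6,0],[0.6,-2.6,0],[0.6,-2.4,0],[0.4,-1.2,0],[0,0,0]], "rotation": [[0,0,0],[0,0,0],[0,0,0],[0,0,0],[0,0,0],[0,0,0],[0,0,0],[0,0,0],[0,0,0],[0,0,0],[0,0,0],[0,0,0]], "claw": [1,1,1,1,1,1,1,1,1,1,1,1]}}

```text
time_s: 6.03
position: [0.5338, 0.092, 0.2754]
tool_rot: [[-0.036, 0.941, -0.335], [-0.005, -0.335, -0.942], [-0.999, -0.033, 0.017]]
ft_force: [-0.4, 0.2, -1.0]
grip_width: 0.0215
```

```bash
python3 -c "
from h import *
o=st([.545,.09,.30]); a=snap('top','t8'); b=snap('scene','s8')
cv2.imwrite('pics/c8.png',np.hstack([cv2.resize(a[130:290,220:380],(400,400)),cv2.resize(b[130:290,220:380],(400,400))])[:,:,::-1])"
```

```text
t 6.0333 p [0.5338 0.092  0.2754] yaw -19.61 x [-0.036 -0.005 -0.999] y [ 0.941 -0.335 -0.033] F [-0.43  0.18 -0.98] w 0.0215 q [-2.6 20.4 69.3 -0.4 92.4 17. ]
delta cm [ 1.12 -0.2   2.46]
```

View pics/c8.png

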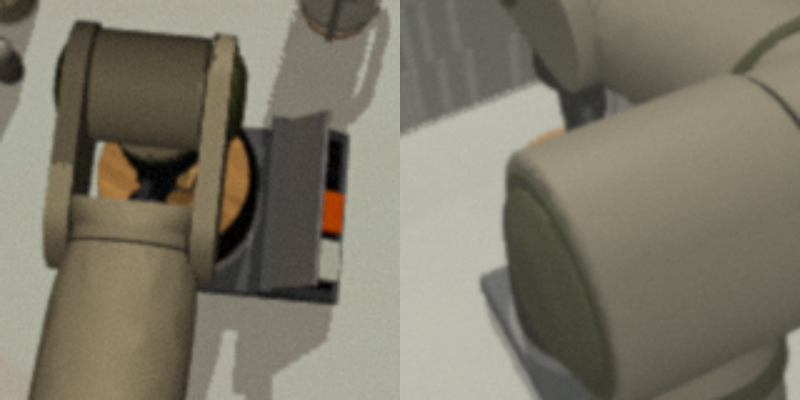

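{"name": "play_rows", "arguments": {"travel": [[1.1,-0.2,0.3],[0,0,0],[0,0,0]], "rotation": [[0.005,-0.036,0],[0,0,0],[0,0,0]], "claw": [1,1,1]}}

```text
time_s: 6.38
position: [0.5433, 0.0956, 0.2777]
tool_rot: [[-0.002, 0.944, -0.33], [0.002, -0.33, -0.944], [-1.0, -0.003, -0.001]]
ft_force: [0.3, -0.1, -0.7]
grip_width: 0.022
```

```bash
python3 -c "
from h import *
o=st([.545,.09,.252])"
```

```text
t 6.3833 p [0.5433 0.0956 0.2777] yaw -19.28 x [-0.002  0.002 -1.   ] y [ 0.944 -0.33  -0.003] F [ 0.31 -0.07 -0.67] w 0.022 q [-2.4 20.4 68.8  0.1 90.9 16.9]
delta cm [ 0.17 -0.56 -2.57]
```

{"name": "play_rows", "arguments": {"travel": [[0.2,-0.5,-0.8],[0,0,0],[0,0,0]], "rotation": [[-0.002,-0.002,0],[0,0,0],[0,0,0]], "claw": [1,1,1]}}

```text
time_s: 6.63
position: [0.5441, 0.0926, 0.2685]
tool_rot: [[-0.003, 0.945, -0.327], [-0.0, -0.327, -0.945], [-1.0, -0.002, 0.001]]
ft_force: [-0.3, -0.4, -0.2]
grip_width: 0.022
```

```bash
python3 -c "
from h import *
o=st([.545,.09,.252]); a=snap('top','t9')
cv2.imwrite('pics/c9.png',cv2.resize(a[160:260,240:360],None,fx=6,fy=6)[:,:,::-1])
p=o['position']; print(proj('top',(p[0],p[1],p[2]-.007)),proj('top',(p[0],p[1]-.074,p[2]-.007)),proj('top',(p[0],p[1]+.074,p[2]-.007)))"
```

```text
t 6.6333 p [0.5441 0.0926 0.2685] yaw -19.08 x [-0.003 -0.    -1.   ] y [ 0.945 -0.327 -0.002] F [-0.28 -0.45 -0.18] w 0.022 q [-2.6 20.7 69.8 -0.  89.6 16.5]
delta cm [ 0.09 -0.26 -1.65]
(np.float64(289.26423015876304), np.float64(195.22505117940815)) (np.float64(319.53239332361863), np.float64(196.90943580892647)) (np.float64(259.0427749034252), np.float64(193.54326578541136))
```

View pics/c9.png

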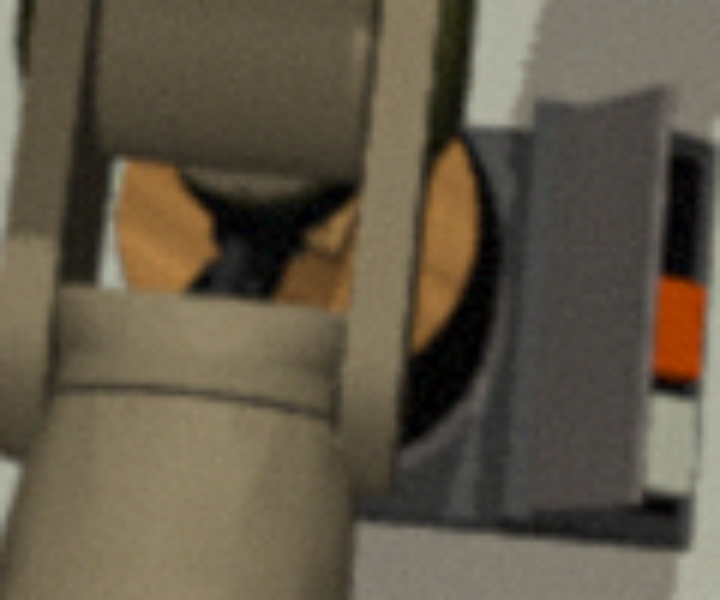

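The lid edges at columns 259.5 and 319.7 match the prediction, so the lid is centred on the TCP. Fine-adjust, then lower gently.

{"name": "play_rows", "arguments": {"travel": [[0.1,-0.2,-0.4],[0,0,-0.4],[0,0,-0.3],[0,0,-0.1],[0,0,0]], "rotation": [[0,-0.003,0],[0,0,0],[0,0,0],[0,0,0],[0,0,0]], "claw": [1,1,1,1,1]}}

```text
time_s: 7.1
position: [0.5448, 0.0905, 0.2546]
tool_rot: [[-0.001, 0.945, -0.327], [-0.0, -0.327, -0.945], [-1.0, -0.001, 0.001]]
ft_force: [-0.1, 0.3, -1.2]
grip_width: 0.0222
```

```bash
python3 -c "
from h import *
o=st([.545,.09,.252])"
```

```text
t 7.1 p [0.5448 0.0905 0.2546] yaw -19.09 x [-0.001 -0.    -1.   ] y [ 0.945 -0.327 -0.001] F [-0.07  0.32 -1.16] w 0.0222 q [-2.8 21.2 71.4 -0.  87.5 16.2]
delta cm [ 0.02 -0.05 -0.26]
```

{"name": "play_rows", "arguments": {"travel": [[0,0,-0.15],[0,0,-0.1],[0,0,0]], "rotation": [[0,0,0],[0,0,0],[0,0,0]], "claw": [1,1,1]}}

```text
time_s: 7.35
position: [0.5448, 0.0905, 0.2519]
tool_rot: [[-0.001, 0.945, -0.327], [-0.0, -0.327, -0.945], [-1.0, -0.001, 0.001]]
ft_force: [0.3, -0.6, -0.4]
grip_width: 0.022
```

```bash
python3 -c "
from h import *
o=st([.545,.09,.252])"
```

```text
t 7.35 p [0.5448 0.0905 0.2519] yaw -19.09 x [-0.001 -0.    -1.   ] y [ 0.945 -0.327 -0.001] F [ 0.35 -0.58 -0.35] w 0.022 q [-2.8 21.3 71.7 -0.  87.1 16.2]
delta cm [ 0.02 -0.05  0.01]
```

{"name": "play_rows", "arguments": {"travel": [[0,0,-0.1],[0,0,-0.1],[0,0,0]], "rotation": [[0,0,0],[0,0,0],[0,0,0]], "claw": [1,1,1]}}

```text
time_s: 7.6
position: [0.5449, 0.0904, 0.2502]
tool_rot: [[0.0, 0.945, -0.327], [-0.0, -0.327, -0.945], [-1.0, 0.0, 0.0]]
ft_force: [0.1, 0.2, -0.1]
grip_width: 0.0221
```

```bash
python3 -c "
from h import *
o=st([.545,.09,.252]);print(o['wrist_torque'])"
```

```text
t 7.6 p [0.5449 0.0904 0.2502] yaw -19.09 x [ 0. -0. -1.] y [ 0.945 -0.327  0.   ] F [ 0.13  0.16 -0.08] w 0.0221 q [-2.8 21.3 71.9 -0.  86.8 16.2]
delta cm [ 0.01 -0.04  0.18]
[ 0.01842097 -0.01200031  0.00838694]
```

{"name": "play_rows", "arguments": {"travel": [[0,0,-0.15],[0,0,0],[0,0,0]], "rotation": [[0,0,0],[0,0,0],[0,0,0]], "claw": [1,1,1]}}

```text
time_s: 7.85
position: [0.5451, 0.0905, 0.2506]
tool_rot: [[0.003, 0.945, -0.327], [-0.001, -0.327, -0.945], [-1.0, 0.003, -0.0]]
ft_force: [-0.4, -0.2, -1.1]
grip_width: 0.022
```

```bash
python3 -c "
from h import *
o=st([.545,.09,.252]);print(o['wrist_torque'])"
```

```text
t 7.85 p [0.5451 0.0905 0.2506] yaw -19.08 x [ 0.003 -0.001 -1.   ] y [ 0.945 -0.327  0.003] F [-0.41 -0.23 -1.11] w 0.022 q [-2.8 21.3 72.  -0.  86.6 16.2]
delta cm [-0.01 -0.05  0.14]
[-0.04396275 -0.03337294  0.01391706]
```

The TCP no longer goes down, so the lid is on the rim. Release and rise.

{"name": "play_rows", "arguments": {"travel": [[0,0,0],[0,0,0],[0,0,0],[0,0,0],[0,0,0],[0,0,0],[0,0,1],[0,0,2],[0,0,3],[0,0,3],[0,0,2],[0,0,0]], "rotation": [[0,0,0],[0,0,0],[0,0,0],[0,0,0],[0,0,0],[0,0,0],[0,0,0],[0,0,0],[0,0,0],[0,0,0],[0,0,0],[0,0,0]], "claw": [2.8,3.5,4.5,5.5,6.5,7,7,7,7,7,7,7]}}

```text
time_s: 8.85
position: [0.5436, 0.0905, 0.3632]
tool_rot: [[-0.002, 0.945, -0.327], [-0.0, -0.327, -0.945], [-1.0, -0.002, 0.001]]
ft_force: [-0.3, 0.0, 0.4]
grip_width: 0.0701
```

```bash
python3 -c "
from h import *
o=st([.54,-.12,.33])"
```

```text
t 8.85 p [0.5436 0.0905 0.3632] yaw -19.09 x [-0.002 -0.    -1.   ] y [ 0.945 -0.327 -0.002] F [-0.28  0.02  0.45] w 0.0701 q [ -2.8  18.9  57.5  -0.  103.7  16.2]
delta cm [ -0.36 -21.05  -3.32]
```

{"name": "play_rows", "arguments": {"travel": [[0,-2.5,0],[0,-3,0],[0,-3,0],[0,-3,0],[0,-3,0],[0,-3,0],[0,-3,0],[0,-3,0],[0,-1.5,0],[0,0,0]], "rotation": [[0,0,0.06],[0,0,0.06],[0,0,0.06],[0,0,0.06],[0,0,0.06],[0,0,0],[0,0,0],[0,0,0],[0,0,0],[0,0,0]], "claw": [6,4,2,0,0,0,0,0,0,0]}}

```text
time_s: 9.68
position: [0.5411, -0.1694, 0.3569]
tool_rot: [[-0.007, 1.0, -0.013], [0.003, -0.013, -1.0], [-1.0, -0.007, -0.003]]
ft_force: [0.5, 0.2, -0.3]
grip_width: -0.0002
```

```bash
python3 -c "
from h import *
o=st([.54,-.12,.20]); a=snap('top','t10'); b=snap('scene','s10')
cv2.imwrite('pics/c10.png',np.vstack([cv2.resize(a[140:260,230:390],(400,300)),cv2.resize(b[140:290,220:420],(400,300))])[:,:,::-1])"
```

```text
t 9.6833 p [ 0.5411 -0.1694  0.3569] yaw -0.74 x [-0.007  0.003 -1.   ] y [ 1.    -0.013 -0.007] F [ 0.52  0.22 -0.28] w -0.0002 q [-2.930e+01  2.090e+01  5.550e+01 -1.000e-01  1.041e+02 -2.860e+01]
delta cm [ -0.11   4.94 -15.69]
```

View pics/c10.png

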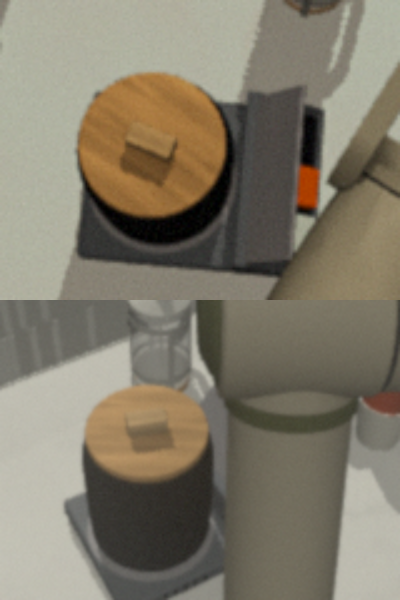

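Run:
```python
from h import *
from scipy.optimize import least_squares
E={}
for n,b in(("top",(255,325,160,235)),("scene",(255,330,175,245))):
    im=cv2.imread(f"pics/{'t10' if n=='top' else 's10'}.png"); hsv=cv2.cvtColor(im,cv2.COLOR_BGR2HSV)
    m=((hsv[...,0]>5)&(hsv[...,0]<28)&(hsv[...,1]>70)&(hsv[...,2]>60)).astype(np.uint8)
    k=np.zeros_like(m);k[b[2]:b[3],b[0]:b[1]]=1;m*=k
    m=cv2.morphologyEx(cv2.morphologyEx(m,cv2.MORPH_CLOSE,np.ones((5,5))),cv2.MORPH_OPEN,np.ones((3,3)))
    c=max(cv2.findContours(m,0,cv2.CHAIN_APPROX_NONE)[0],key=cv2.contourArea); h=cv2.convexHull(c)
    e=cv2.fitEllipse(h); E[n]=e; print(n,e,cv2.boundingRect(c))
    P=h[:,0]
    for z in(.237,.243):
        X=np.array([onz(n,*p,z)[:2] for p in P.astype(float)]); r=least_squares(lambda p:np.hypot(*(X-p[:2]).T)-p[2],[.545,.09,.074]); print(z,r.x.round(4),r.fun.std().round(4))
print(tri(E["scene"][0],E["top"][0]))
```

```text
top ((290.36474609375, 197.49362182617188), (58.143558502197266, 59.774227142333984), 75.6643295288086) (261, 169, 60, 58)
0.237 [0.5447 0.0912 0.0743] 0.0004
0.243 [0.5434 0.0908 0.0739] 0.0004
scene ((293.28167724609375, 206.59097290039062), (50.27318572998047, 62.35441207885742), 84.42298126220703) (263, 182, 62, 50)
0.237 [0.5448 0.0912 0.0767] 0.0023
0.243 [0.5401 0.0936 0.0761] 0.0023
(array([0.54448509, 0.09131303, 0.23282111]), np.float64(0.00023368882143444189))
```

Lid centre measures (0.5445, 0.091) against the rim at (0.544, 0.090), about 11 mm above the measured rim height as expected, so it is centred and seated. Next I locate the orange key.

Run:
```python
from h import *
a=np.load("pics/top_avg.npy"); c=a[180:250,315:365,::-1]
cv2.imwrite("pics/k.png",cv2.resize(np.clip((c/200)**.6*255,0,255).astype(np.uint8),None,fx=8,fy=8,interpolation=cv2.INTER_CUBIC))
o=np.array([.5447,.090]); 
for yaw in (88.5,):
    t=np.radians(yaw); X=np.array([np.cos(t),np.sin(t)]); Y=np.array([-X[1],X[0]])
    W=lambda x,y,z:np.r_[o+x*X+y*Y,z]
    u=np.array([.819,.574]); n=np.array([-.574,.819]); foot=np.array([-.106,.091])
    def key(h,y,s,w): 
        b=foot-(.051-s)*u+h*n; return W(b[0],y+w,b[1])
    z=lambda p:tuple(((np.array(p)-[315,180]+.5)*8-.5).round(0))
    print("mid centre out",key(.018,0,0,0).round(4),"in",key(.004,0,0,0).round(4))
    for nm,y,h in(("orange",0,.018),("white",.056,.018),("white in",.056,.004),("black",-.056,.004),("blackout",-.056,.018)):
        print(nm,[z(proj("top",key(h,y,-.03,w))) for w in(-.023,.023)])
    print("visor edge",[z(proj("top",W(-.151,w,.155))) for w in(-.096,.096)])
    print("corner",[z(proj("top",W(-.185,w,0))) for w in(-.1,.1)])
hsv=cv2.cvtColor(a.astype(np.uint8)[:,:,::-1].copy(),cv2.COLOR_BGR2HSV)
m=((hsv[...,0]<20)&(hsv[...,1]>150)&(hsv[...,2]>120)).astype(np.uint8); m[:, :335]=0;m[:,370:]=0;m[:190]=0;m[240:]=0
print(cv2.boundingRect(cv2.findNonZero(m)))
```

```text
mid centre out [ 0.5406 -0.068   0.0765] in [ 0.5408 -0.06    0.065 ]
orange [(np.float64(346.0), np.float64(221.0)), (np.float64(338.0), np.float64(347.0))]
white [(np.float64(336.0), np.float64(375.0)), (np.float64(328.0), np.float64(503.0))]
white in [(np.float64(311.0), np.float64(377.0)), (np.float64(302.0), np.float64(504.0))]
black [(np.float64(331.0), np.float64(76.0)), (np.float64(323.0), np.float64(198.0))]
blackout [(np.float64(356.0), np.float64(70.0)), (np.float64(348.0), np.float64(194.0))]
visor edge [(np.float64(293.0), np.float64(-50.0)), (np.float64(254.0), np.float64(515.0))]
corner [(np.float64(350.0), np.float64(52.0)), (np.float64(316.0), np.float64(577.0))]
(349, 206, 9, 17)
```

View pics/k.png

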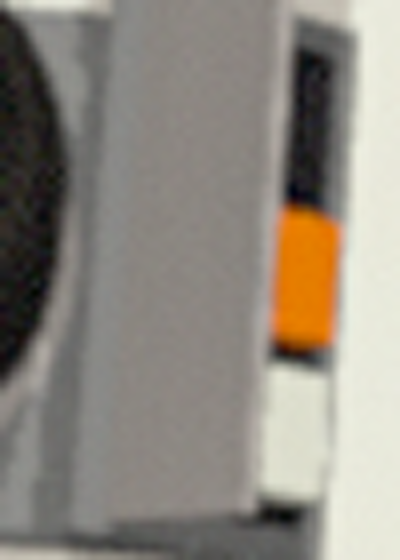

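{"name": "play_rows", "arguments": {"travel": [[0,0,-1.5],[0,0,-2],[0,0,-2],[0,0,-2],[0,0,-2],[0,0,-2],[0,0,-2],[0,0,0]], "rotation": [[0.1,-0.003,0],[0.1,-0.003,0],[0.1,-0.003,0],[0.1,-0.003,0],[0.1,-0.003,0],[0.1,-0.003,0],[0,0,0],[0,0,0]], "claw": [0,0,0,0,0,0,0,0]}}

```text
time_s: 10.45
position: [0.5425, -0.1532, 0.2213]
tool_rot: [[0.017, 1.0, 0.005], [0.59, -0.006, -0.807], [-0.807, 0.017, -0.59]]
ft_force: [-0.2, 0.1, 0.0]
grip_width: 0.0001
```

```bash
cat >> h.py <<'E'
from scipy.spatial.transform import Rotation as Ro
def keyst(s):
    o=st(); t=np.radians(88.5); X=np.array([np.cos(t),np.sin(t),0]); Y=np.array([-X[1],X[0],0]); n=-.5736*X+np.array([0,0,.8192])
    R=np.stack([-n,-Y,np.cross(-n,-Y)],1)
    rv=Ro.from_matrix(R@o["tool_rot"].T).as_rotvec(); g=np.array([.5425,-.071,.0735])+s*n
    print("rotvec",rv.round(3),"goal",g.round(4),"delta cm",((g-o["position"])*100).round(2),"n",n.round(3),"height along n mm",((o["position"]-np.array([.5425,-.071,.0735]))@n*1000).round(1), "upslope", ((o["position"]-np.array([.5425,-.071,.0735]))@(.8192*X+np.array([0,0,.5736]))*1000).round(1),"lat",((o["position"]-np.array([.5425,-.071,.0735]))@Y*1000).round(1),"F.n",(o["ft_force"]@n).round(2),"wt",o["wrist_torque"].round(2))
E
python3 -c "
from h import *
keyst(.06)"
```

```text
t 10.45 p [ 0.5425 -0.1532  0.2213] yaw -0.34 x [ 0.017  0.59  -0.807] y [ 1.    -0.006  0.017] F [-0.16  0.07  0.02] w 0.0001 q [-40.5  31.3  68.4  28.2 103.3 -39.5]
rotvec [-0.02   0.018 -0.02 ] goal [ 0.5416 -0.1054  0.1227] delta cm [-0.09  4.78 -9.86] n [-0.015 -0.573  0.819] height along n mm 168.2 upslope 17.4 lat -2.2 F.n -0.02 wt [-0.28  0.02  0.01]
```

{"name": "play_rows", "arguments": {"travel": [[0,0.6,-2],[0,1.2,-2.2],[0,1.2,-2.2],[-0.1,1.2,-2.2],[0,0.5,-1],[0,0,0],[0,0,0]], "rotation": [[-0.02,0.018,-0.02],[0,0,0],[0,0,0],[0,0,0],[0,0,0],[0,0,0],[0,0,0]], "claw": [0,0,0,0,0,0,0]}}

```text
time_s: 11.03
position: [0.544, -0.0968, 0.1292]
tool_rot: [[0.014, 1.0, -0.011], [0.566, -0.017, -0.824], [-0.824, 0.006, -0.566]]
ft_force: [-1.2, 0.4, 0.7]
grip_width: 0.0006
```

```bash
python3 -c "
from h import *
keyst(.06)"
```

```text
t 11.0333 p [ 0.544  -0.0968  0.1292] yaw -0.96 x [ 0.014  0.566 -0.824] y [ 1.    -0.017  0.006] F [-1.21  0.38  0.7 ] w 0.0006 q [-35.6  33.9  79.5  27.9  87.9 -41.2]
rotvec [ 0.009  0.005 -0.009] goal [ 0.5416 -0.1054  0.1227] delta cm [-0.24 -0.86 -0.66] n [-0.015 -0.573  0.819] height along n mm 60.4 upslope 10.8 lat -2.2 F.n 0.38 wt [-0.27  0.03 -0.02]
```

{"name": "play_rows", "arguments": {"travel": [[-0.2,-0.9,-0.6],[0,0,0],[0,0,0]], "rotation": [[0.009,0.005,-0.009],[0,0,0],[0,0,0]], "claw": [0,0,0]}}

```text
time_s: 11.28
position: [0.5434, -0.1069, 0.1262]
tool_rot: [[0.018, 1.0, -0.018], [0.571, -0.025, -0.821], [-0.821, 0.005, -0.571]]
ft_force: [-0.3, -1.0, 0.7]
grip_width: 0.0002
```

```bash
python3 -c "
from h import *
keyst(.02); a=snap('top','t11'); b=snap('scene','s11')
cv2.imwrite('pics/c11.png',np.vstack([cv2.resize(a[160:260,270:430],(480,300)),cv2.resize(b[140:290,270:510],(480,300))])[:,:,::-1])"
```

```text
t 11.2833 p [ 0.5434 -0.1069  0.1262] yaw -1.43 x [ 0.018  0.571 -0.821] y [ 1.    -0.025  0.005] F [-0.28 -0.96  0.69] w 0.0002 q [-36.6  34.5  79.2  28.   88.2 -41.7]
rotvec [ 0.003  0.005 -0.001] goal [ 0.5422 -0.0825  0.0899] delta cm [-0.12  2.44 -3.63] n [-0.015 -0.573  0.819] height along n mm 63.8 upslope 0.9 lat -1.8 F.n 1.12 wt [-0.29 -0.03  0.02]
```

View pics/c11.png

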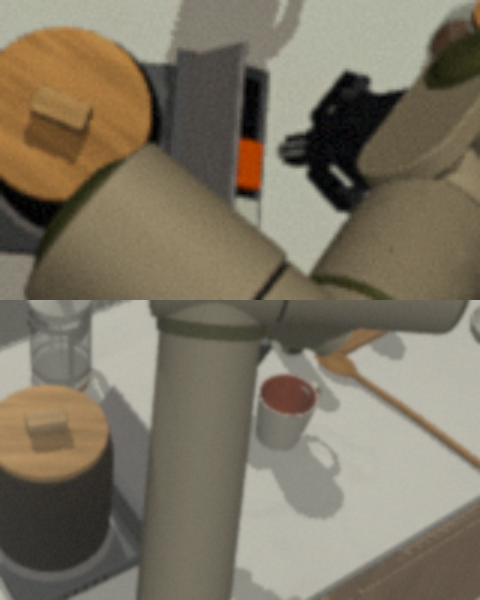

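Tips are lined up with the orange key (top (365,209)). I advance along the key axis.

{"name": "play_rows", "arguments": {"travel": [[-0.1,0.6,-0.8],[0,0.6,-0.9],[0,0.6,-0.9],[0,0.4,-0.6],[0,0,0],[0,0,0]], "rotation": [[0,0.005,0],[0,0,0],[0,0,0],[0,0,0],[0,0,0],[0,0,0]], "claw": [0,0,0,0,0,0]}}

```text
time_s: 11.88
position: [0.5419, -0.0837, 0.092]
tool_rot: [[0.015, 1.0, -0.022], [0.57, -0.027, -0.821], [-0.822, -0.0, -0.57]]
ft_force: [0.2, 0.2, -0.1]
grip_width: 0.0002
```

```bash
python3 -c "
from h import *
keyst(.005)"
```

```text
t 11.8833 p [ 0.5419 -0.0837  0.092 ] yaw -1.53 x [ 0.015  0.57  -0.822] y [ 1.    -0.027 -0.   ] F [ 0.17  0.18 -0.12] w 0.0002 q [-34.8  36.1  82.9  28.7  82.8 -42.5]
rotvec [ 0.004 -0.001  0.   ] goal [ 0.5424 -0.0739  0.0776] delta cm [ 0.05  0.98 -1.44] n [-0.015 -0.573  0.819] height along n mm 22.4 upslope 0.2 lat 0.2 F.n -0.2 wt [-0.22 -0.02 -0.04]
```

{"name": "play_rows", "arguments": {"travel": [[0,0.4,-0.6],[0,0.35,-0.5],[0,0.2,-0.3],[0,0.2,-0.3]], "rotation": [[0.004,0,0],[0,0,0],[0,0,0],[0,0,0]], "claw": [0,0,0,0]}}

```text
time_s: 12.22
position: [0.5425, -0.0721, 0.0744]
tool_rot: [[0.017, 1.0, -0.022], [0.572, -0.027, -0.82], [-0.82, 0.001, -0.572]]
ft_force: [0.5, -2.3, 2.7]
grip_width: 0.0001
```

```bash
python3 -c "
from h import *
keyst(.0)"
```

```text
t 12.2167 p [ 0.5425 -0.0721  0.0744] yaw -1.57 x [ 0.017  0.572 -0.82 ] y [ 1.    -0.027  0.001] F [ 0.46 -2.31  2.65] w 0.0001 q [-33.8  37.2  84.5  29.5  80.1 -43.2]
rotvec [0.001 0.001 0.001] goal [ 0.5425 -0.071   0.0735] delta cm [-0.    0.11 -0.09] n [-0.015 -0.573  0.819] height along n mm 1.4 upslope -0.4 lat -0.1 F.n 3.49 wt [-0.3  -0.02 -0.04]
```

Contact at 1.4 mm, 3.5 N. Pressing in small steps.

{"name": "play_rows", "arguments": {"travel": [[0,0.23,-0.33],[0,0.23,-0.33],[0,0.23,-0.33]], "rotation": [[0,0,0],[0,0,0],[0,0,0]], "claw": [0,0,0]}}

```text
time_s: 12.47
position: [0.5428, -0.0652, 0.0646]
tool_rot: [[0.018, 1.0, -0.021], [0.572, -0.028, -0.82], [-0.82, 0.003, -0.572]]
ft_force: [1.2, 0.3, -0.0]
grip_width: 0.0001
```

```bash
python3 -c "
from h import *
keyst(-.014)"
```

```text
t 12.4667 p [ 0.5428 -0.0652  0.0646] yaw -1.58 x [ 0.018  0.572 -0.82 ] y [ 1.    -0.028  0.003] F [ 1.15  0.3  -0.03] w 0.0001 q [-33.3  37.8  85.4  29.9  78.5 -43.5]
rotvec [0.002 0.003 0.001] goal [ 0.5427 -0.063   0.062 ] delta cm [-0.    0.22 -0.25] n [-0.015 -0.573  0.819] height along n mm -10.7 upslope -0.4 lat -0.1 F.n -0.21 wt [-0.25  0.   -0.02]
```

{"name": "play_rows", "arguments": {"travel": [[0,0.15,-0.2],[0,0.15,-0.2]], "rotation": [[0,0,0],[0,0,0]], "claw": [0,0]}}

```text
time_s: 12.63
position: [0.543, -0.0639, 0.0626]
tool_rot: [[0.019, 1.0, -0.019], [0.57, -0.027, -0.821], [-0.821, 0.005, -0.57]]
ft_force: [-15.5, -22.3, 41.5]
grip_width: -0.0
```

```bash
python3 -c "
from h import *
keyst(-.014)"
```

```text
t 12.6333 p [ 0.543  -0.0639  0.0626] yaw -1.53 x [ 0.019  0.57  -0.821] y [ 1.    -0.027  0.005] F [-15.52 -22.28  41.51] w -0.0 q [-33.1  37.9  85.6  29.9  78.  -43.7]
rotvec [0.004 0.005 0.001] goal [ 0.5427 -0.063   0.062 ] delta cm [-0.03  0.09 -0.06] n [-0.015 -0.573  0.819] height along n mm -13.0 upslope -0.4 lat -0.3 F.n 47.02 wt [0.74 2.21 1.51]
```

Hard stop reached after about 14 mm of travel; the force rose to 47 N, so I back off straight away.

{"name": "play_rows", "arguments": {"travel": [[0,-0.4,0.55],[0,-0.6,0.85],[0,-1.1,1.6],[0,-1.5,2.2],[0,-1.8,2.5],[0,-1.8,2.5],[0,-1.8,2.5],[0,-1,2.5],[0,0,0]], "rotation": [[0,0,0],[0,0,0],[0,0,0],[0,0,0],[0,0,0],[0,0,0],[0,0,0],[0,0,0],[0,0,0]], "claw": [0,0,0,0,0,0,0,0,0]}}

```text
time_s: 13.38
position: [0.5409, -0.1678, 0.2221]
tool_rot: [[0.016, 1.0, -0.021], [0.57, -0.026, -0.821], [-0.821, 0.001, -0.57]]
ft_force: [1.2, -0.4, -0.6]
grip_width: -0.0002
```

```bash
python3 -c "
from h import *
keyst(.0);a=np.mean([env.get_image('top').astype(float) for _ in range(4)],0); np.save('pics/top_b.npy',a)
c=a[165:265,250:380,::-1]
cv2.imwrite('pics/k2.png',cv2.resize(np.clip((c/200)**.6*255,0,255).astype(np.uint8),None,fx=6,fy=6,interpolation=cv2.INTER_CUBIC))
"
```

```text
t 13.3833 p [ 0.5409 -0.1678  0.2221] yaw -1.49 x [ 0.016  0.57  -0.821] y [ 1.    -0.026  0.001] F [ 1.24 -0.44 -0.63] w -0.0002 q [-41.3  31.4  67.3  26.9 103.6 -38.6]
rotvec [ 0.004  0.001 -0.   ] goal [ 0.5425 -0.071   0.0735] delta cm [  0.16   9.68 -14.86] n [-0.015 -0.573  0.819] height along n mm 177.2 upslope 5.9 lat -1.0 F.n -0.28 wt [-0.26  0.01 -0.01]
```

View pics/k2.png

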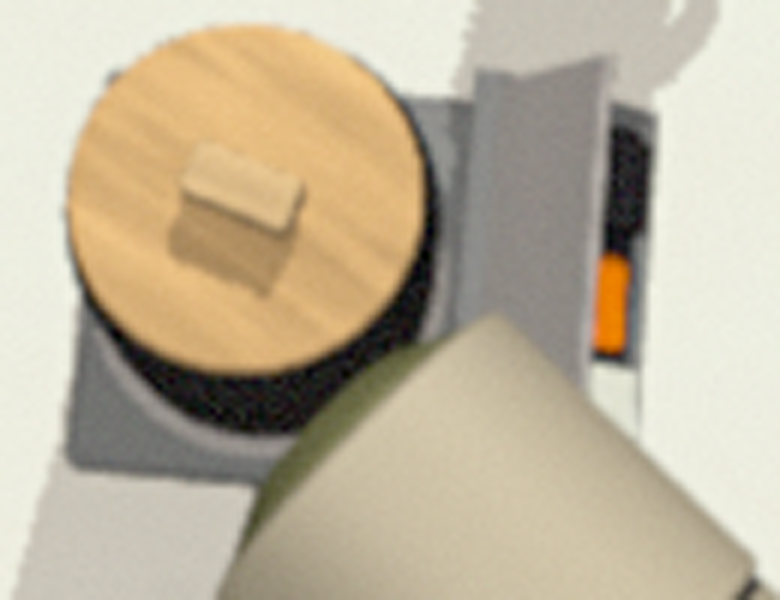

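The orange key's edge has moved in (from column 643 to 628 in the zoom), the black key has popped out (right edge at 648), and the lid is still on. I do a final check of the lid and bystanders, then hand in.

Run:
```python
from h import *
from scipy.optimize import least_squares
def lid(a):
    hsv=cv2.cvtColor(a.astype(np.uint8)[:,:,::-1].copy(),cv2.COLOR_BGR2HSV)
    m=((hsv[...,0]>5)&(hsv[...,0]<28)&(hsv[...,1]>80)&(hsv[...,2]>80)).astype(np.uint8); k=np.zeros_like(m);k[160:232,255:323]=1
    m=cv2.morphologyEx(m*k,cv2.MORPH_OPEN,np.ones((3,3)))
    h=cv2.convexHull(max(cv2.findContours(m,0,1)[0],key=cv2.contourArea))[:,0].astype(float)
    X=np.array([onz("top",*p,.241)[:2] for p in h]); r=least_squares(lambda p:np.hypot(*(X-p[:2]).T)-p[2],[.545,.09,.074]); return r.x.round(4),r.fun.std().round(4)
b=np.load("pics/top_b.npy"); a=np.load("pics/top_avg.npy"); print(lid(b))
for nm,(y0,y1,x0,x1) in dict(salt=(140,168,208,235),mug=(200,242,415,465),bottle=(150,190,410,445)).items():
    print(nm,np.abs(a-b)[y0:y1,x0:x1].mean().round(2))
c=cv2.imread("pics/top0.png"); cv2.imwrite("pics/f.png",np.hstack([c[130:260,190:480],b[130:260,190:480,::-1].astype(np.uint8)]))
```

```text
(array([0.544 , 0.0909, 0.0735]), np.float64(0.0003))
salt 4.3
mug 54.12
bottle 21.19
```

View pics/f.png

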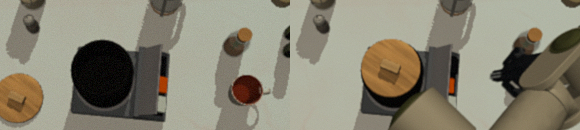

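The arm covers the mug here, so I raise it before checking again.

{"name": "play_rows", "arguments": {"travel": [[0,0,2],[0,0,2.5],[0,0,2.5],[0,0,2.5],[0,0,1],[0,0,0],[0,0,0]], "rotation": [[-0.1,0,0],[-0.1,0,0],[-0.1,0,0],[-0.1,0,0],[-0.1,0,0],[-0.1,0,0],[0,0,0]], "claw": [0,0,0,0,0,0,0]}}

```text
time_s: 14.17
position: [0.5377, -0.1612, 0.317]
tool_rot: [[-0.002, 1.0, -0.03], [-0.001, -0.03, -1.0], [-1.0, -0.002, 0.001]]
ft_force: [0.6, 0.2, 0.5]
grip_width: 0.0003
```

Run:
```python
from h import *
st(); a=snap('top','t12'); b=snap('scene','s12'); s0=cv2.imread('pics/scene0.png')[:,:,::-1]
cv2.imwrite('pics/f2.png',np.vstack([np.hstack([s0[120:260,160:460],b[120:260,160:460]]),np.hstack([cv2.imread('pics/top0.png')[130:270,190:490,::-1],a[130:270,190:490]])])[:,:,::-1])
```

```text
t 14.1667 p [ 0.5377 -0.1612  0.317 ] yaw -1.73 x [-0.002 -0.001 -1.   ] y [ 1.    -0.03  -0.002] F [0.64 0.16 0.5 ] w 0.0003 q [-28.7  20.5  62.3  -0.1  97.3 -27. ]
```

View pics/f2.png

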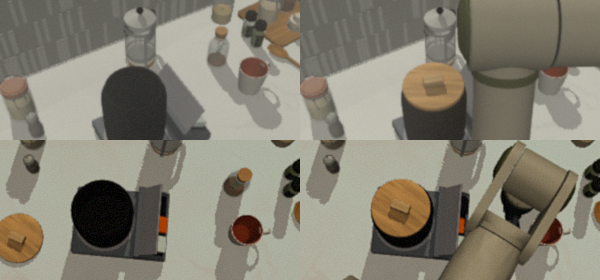

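```bash
python3 -c "
from h import *
print(env.close_job())"
```

```text
the job is handed in; nothing more can be done
None
```

I set the lid on the bowl first, then pressed the orange key home, and handed the job in at 14.2 s.

- **Lid:** it measures centred at (0.544, 0.091), against the rim centre at about (0.544, 0.090). It sits about 11 mm above the measured rim, as its 12 mm disc should. It looked level and had not moved after the key press.
- **Orange key:** it reached the hard stop after about 14 mm of travel. After I backed off, the picture shows it still in, the black key popped out and the white key still out.
- **Bystanders:** the salt shaker was unchanged. What I could see of the mug and the bottle was where it started, though the arm partly covered both in the last pictures.

**Checks that disagreed:**
- **Force:** the wrist force rose briefly to about 49 N at the key's hard stop before I backed off. That is under the 120 N limit but more than I meant to use.
- **Knob:** the fingers closed to 22 mm on the knob, where the text gives 28 mm. The pictures had shown about 20 mm.
- **Rim height:** measuring from the two cameras put the rim at about 222 mm rather than 231 mm, but the lid touched down at the height the text's figure predicts.

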